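# Hang the matching key hanger on the wash rail

### The arm

A 6-joint arm with a two-finger parallel gripper is mounted at the origin on the work surface. World frame = base frame: x ahead of the robot, y to its left, z up, the work surface at z = 0. Lengths are in m, angles in rad, forces in N, time in s.
With the tool pointing down it reaches from about 0.375 to 0.9 m from the base axis. Payload 3.1 kg.
Tool frame: the origin (TCP) lies where the fingers leave the gripper's body, on its centre line; the fingertips stand 73 mm ahead of it and the grasp point (between the pads) lies 54 mm ahead of it; z points along the fingers, y is the line along which they close (so a half turn about z gives the same grasp; the last joint's range is limited). The gripper opens to 85 mm and grips with 20 to 120 N. Pads are 22 mm wide; open, the fingers measure 114 mm over their backs; the gripper's body (76 mm by 85 mm) begins 54 mm behind the grasp point. The pads swing forward as they close: fully open they stand 13 mm farther back than shut.
Start: joints at [-1.526, 0.527, 1.433, -0, 1.181, -0.178], TCP at [0.139, -0.609, 0.304] pointing down, gripper open.
Joint ranges: [-3.08, 3.08], [-0.75, 2.2], [0.22, 2.44], [-1.43, 4.57], [0, 2.65], [-2.85, 2.85]. Speed limits (rad/s): [2.79, 2.79, 3.14, 3.14, 3.14, 3.14].

### API

Orientations are given as a unit quaternion [x, y, z, w].
In Python, from station import manip gives the robot as it stands.
- The arm moves only by the tool step_arm, never from a script. Its argument "moves" is one flat list of numbers, 5 for each row, row after row: the opening, from 0 (shut) to 1 (fully open), then the shift along the world's x, y, z scaled (see below), then the turn about the world's z scaled (see below). In form: [fingers, x, y, z, yaw, fingers, x, y, z, yaw, ...]. A call has 1 to 12 rows; each row is the pose to reach, as a shift and turn from the pose commanded when the call began, turning the shorter way round; what a row does not reach only later rows make up. The controller multiplies each number of a shift by 200 mm and each number of a turn by pi rad. A row lasts 1/8 s, in which the tool goes at most 62.5 mm and 10.7 degrees, less where a joint would pass 70% of its speed; a pose out of reach is approached as far as the arm can. A call with a number of a shift or a turn outside -1 to 1 is refused whole. A call with a gripper value outside its range is refused whole. The fingers move at their own pace and stop on an object; "grip_force" is the grip in N (left out, the last holds). Time passes only in rows, so rows that repeat a pose let the fingers close. It gives the time, the measured TCP pose, the force, the opening and the grip force at its end, in the units of the state.
- manip.sense(): the state, without advancing time (a new reading comes with each control period).
- manip.snapshot(name): name is "side" or "top" or "wrist"; returns a dict with "color" (480x640x3 uint8, blue, green, red), "z_map" (480x640 float32, m along the optical axis (not along the pixel's ray), 0 where there is no reading), "fovy" (degrees; the focal length in pixels is half the picture's height over the tangent of half this angle, whatever the lens; pixels are square), "cx", "cy" (the principal point, pixels), "k1" (the pictures are not rectified: a ray, as slopes to the right and down, at radius r is drawn at 1 + k1 r^2 times it, then the intrinsics apply), "R" (3x3) and "t" (3): a world point X has camera coordinates R X + t; the wrist camera has in their place "mount" (4x4, takes a point from camera to tool coordinates, whose origin is the TCP and whose axes are the flange's). Camera axes: x right, y down, z forward; pixel columns grow to the right and rows downward; lengths in m; the calibration is good to about 2 mm. A picture is of the moment at which its call begins: read the wrist's pose just before it.
- manip.sign_off(): hands the job in; it is judged then, once.
The state is a dict: "t": time; "q": joint angles; "qd": joint speeds; "tau": joint torques, N m; "tcp_pos": TCP position; "tool_rot": TCP orientation; "force": force on the tool from outside, world axes, zero at the start; "ft_torque": the same for the moment, N m; "finger_gap": opening from 0.0 (shut) to 1.0 (fully open); "gripper_force": force on a finger pad.
Only numpy, scipy, OpenCV 4.12 (cv2) and the standard library are available. Lean on these libraries where they do the work, as an engineer would, in place of code of your own. Each camera call takes 0.05 s, during which the arm holds its last target. There are 200 camera calls.

### The job

One hanger of freshly cut keys already hangs on the feed rail of the key washer. Of the two hangers standing in the wooden stands, take the one of the same hand as it (the flat wing at its top on the same side), lift its hook over the rail's lip and lower it, still held, until it is fully seated behind the lip beside the other one; then let go. Leave the mirrored hanger standing in its stand and the hung one where it hangs.

Things in the scene. Friction and masses are not known exactly. Their poses are not given: they have to be found in the camera images.
- hanger_loose: Hanger to hang: aluminium, 0.18-0.36 kg, upright in a stand. Origin: middle of the plate's lower edge, wing not counted; x towards the hook's tongue, y along the plate, z up. Own frame, mm: plate x -3..3, y -35..35, z 0..100; wing, a flat arm at the top, on +y only: x -3..3, y 30..80, z 92..118; two keys on the -x face. At the start x points away from the robot, within 0.45 rad of world x.
- hanger_loose_tip (a point): Middle of the lower edge of hanger_loose's hook tongue, at (20, 0, 75) mm in the hanger's frame. Hook: bridge x -3..23, y -30..30, z 100..106; tongue hanging from it x 17..23, y -30..30, z 75..100. Between plate and tongue is a slot 14 mm wide, 25 deep, open downwards, that goes over the rail's lip.
- hanger_loose_tab (a point): Centre of hanger_loose's black grip tab, at (5, 0, 133.5) mm in the hanger's frame; axes as the hanger's. The tab stands on the bridge: 12 mm thick (x), 40 wide (y), 55 tall (z 106..161). Grip it from above.
- hanger_mirror: The mirror image of hanger_loose: same frame and sizes, but the wing is on the -y side (y -80..-30 mm). It stands in the other stand, tongue away from the robot, and stays there.
- hanger_hung: A third hanger, same as hanger_loose in shape, frame and size (wing on +y), already seated on the rail, its axes along the rail's. It stays there. It hangs 0 to 140 mm either side of the rail's middle. Hangers fit side by side if their origins are 118 mm or more apart along the rail.
- rail: Fixed steel channel 500 mm long (y -250..250, ends capped) on two posts. Origin on the table below the lip, at mid-length; y along the rail, x away from the robot (within 0.15 rad of world x), z up. Own frame, mm: lip x -3..3, z 100..170; channel behind it x 3..27, floor z 135; back wall x 27..33, top z 176. Drive box beyond the +y end, behind the lip: y 260..330, top z 170.
- lip_top (a point): Middle of the top edge of the rail's lip, at (0, 0, 170) mm in the rail's frame, same axes. Seated, a hanger has its plate in front of the lip (-x side), the bridge resting on the lip, the tongue behind it: hanger origin at rail z 70, x -14 to -6; tongue tip 25 mm below the lip's top.
- stand_1: Fixed wooden stand that holds hanger_loose, 60 x 160 x 40 mm, left or right on the table. Origin at the centre of its underside. A slot 8 mm wide, 28 deep (floor at z 12 mm) runs along its y; the hanger's plate stands in it and comes out straight up; with 1 mm of play a side it may lean by up to 0.07 rad.
- stand_2: The same stand on the other side, holding hanger_mirror.
There are look-alikes about, which are no part of the job. What is shaped like the hanger_loose but red is not meant.

How it is judged:
On the way, in this order (a step that is already met when the one before it is completed fails the run):
1. the loose hanger's tongue is raised above the top of the rail's lip (z of hanger_loose_tip in the frame of lip_top above 0.003 m), for 0.1 s.
2. its tongue is lowered behind the lip, to at least 15 mm below the lip's top, while the hanger is still held (x of hanger_loose_tip in the frame of lip_top between 0.003 and 0.027 m and z of hanger_loose_tip in the frame of lip_top below -0.015 m and contact force between the fingers and hanger_loose above 1 N), for 0.1 s.
At the end, for the whole second after the job is handed in: hanger_loose hangs released and at rest on the rail: tongue tip in the channel, 19 mm or more below the lip's top (25 when home), upright within 0.2 rad, square to the rail within 0.25 rad; the mirrored hanger in its stand and the hung one are within 30 mm of their starts (x of hanger_loose_tip in the frame of lip_top between 0.003 and 0.027 m and y of hanger_loose_tip in the frame of lip_top between -0.225 and 0.225 m and z of hanger_loose_tip in the frame of lip_top below -0.019 m and angle between the z axis of hanger_loose and the z axis of rail, either way round below 0.2 rad and angle between the x axis of hanger_loose and the x axis of rail, either way round below 0.25 rad and contact force between hanger_loose and rail above 0.5 N and linear speed of hanger_loose below 0.02 m/s and distance of each of hanger_mirror, hanger_hung from where it was at the start of the episode below 0.03 m); the robot touches nothing.
It fails at once if the hanger already hung was moved by more than 30 mm (distance of hanger_hung from where it was at the start of the episode above 0.03 m).
It fails at once if the mirrored hanger was moved by more than 30 mm (distance of hanger_mirror from where it was at the start of the episode above 0.03 m).
It also fails if it takes over 42 s, if anything falls off the work surface, if the arm or the gripper's body presses on something with over 40 N, if the wrist force passes 120 N, or if a joint passes its speed limit or range.

## Working session

There is one attempt and no reset: what is moved stays moved. The work goes in short steps, Python scripts to look and compute and a tool call to move; the robot and the scene stay as the last step left them, time stands still between calls to the robot, and variables do not carry over. Pictures are saved under pics/ and viewed, at most 10 in all, crops included, and the job is handed in when it is done.

Besides the shell and the picture viewer there is one more tool, called after "Call:" in YAML: its name, and indented under it one key for each argument. step_arm: Moves the arm, as the interface text tells. Its arguments: {"type":"object","properties":{"moves":{"type":"array","items":{"type":"number"}},"grip_force":{"type":"number"}},"required":["moves"]}

```bash
mkdir -p pics; cat > h.py <<'E'
import numpy as np, cv2, pickle
from station import manip
def K(s):
    f=240/np.tan(np.radians(s["fovy"])/2); return np.array([[f,0,s["cx"]],[0,f,s["cy"]],[0,0,1.]])
def slopes(s,uv):
    k=K(s); d=(np.atleast_2d(uv).astype(float)-k[:2,2])/k[0,0]; u=d.copy()
    for _ in range(20): u=d/(1+s["k1"]*(u**2).sum(1,keepdims=True))
    return np.c_[u,np.ones(len(u))]
def cloud(s):
    v,u=np.mgrid[:480,:640]; r=slopes(s,np.c_[u.ravel(),v.ravel()])
    p=r*s["z_map"].reshape(-1,1)
    return ((p-s["t"])@s["R"]).reshape(480,640,3)
def onplane(s,uv,z):
    r=slopes(s,uv)@s["R"]; c=-s["R"].T@s["t"]
    return c+r*((z-c[2])/r[:,2:])
E
python3 - <<'E'
from h import *
for n in("side","top"):
    s=manip.snapshot(n); pickle.dump(s,open(n+".pkl","wb")); cv2.imwrite(f"pics/{n}0.png",s["color"])
    print(n,s["fovy"],s["k1"],(-s["R"].T@s["t"]).round(3),s["R"].round(2).tolist(),(s["z_map"]>0).mean())
print(manip.sense())
E
```

```text
side 42.11337700372869 -0.18478401656110577 [-0.18   0.623  0.987] [[-0.74, -0.67, -0.0], [-0.43, 0.48, -0.76], [0.51, -0.57, -0.64]] 0.9959049479166666
top 54.374406941106535 0.021375366083747425 [ 0.411 -0.149  1.304] [[-0.03, -1.0, -0.02], [-1.0, 0.03, -0.06], [0.06, 0.02, -1.0]] 0.9959342447916667
{'t': 0.1, 'q': array([-1.52547485e+00,  5.28365436e-01,  1.43379074e+00, -1.73137619e-05,
        1.18138587e+00, -1.78509826e-01]), 'qd': array([ 1.37560114e-03, -2.21868412e-03, -3.14370417e-03, -2.58409448e-03,
       -7.80774452e-04,  2.59628914e-05]), 'tau': array([-2.26487346e-04, -4.43305349e+01, -1.78586769e+01, -2.68339154e-04,
        3.86142929e-03, -1.02073128e-05]), 'tcp_pos': array([ 0.13872513, -0.60888831,  0.30303083]), 'tool_rot': array([ 9.93743137e-01,  1.11685394e-01,  5.68734181e-05, -9.73070114e-04]), 'force': array([-0.3817675 ,  1.1349636 ,  0.23754374]), 'ft_torque': array([ 0.04164467, -0.02326361, -0.06406997]), 'gripper_force': 0.0, 'finger_gap': 0.9954555221487528}
```

View pics/top0.png

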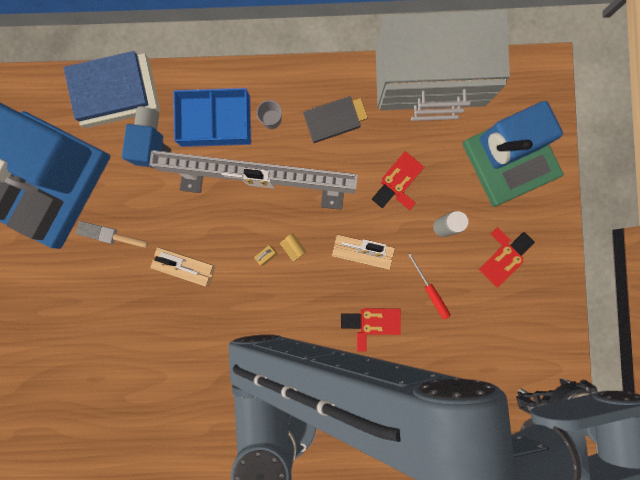

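View pics/side0.png

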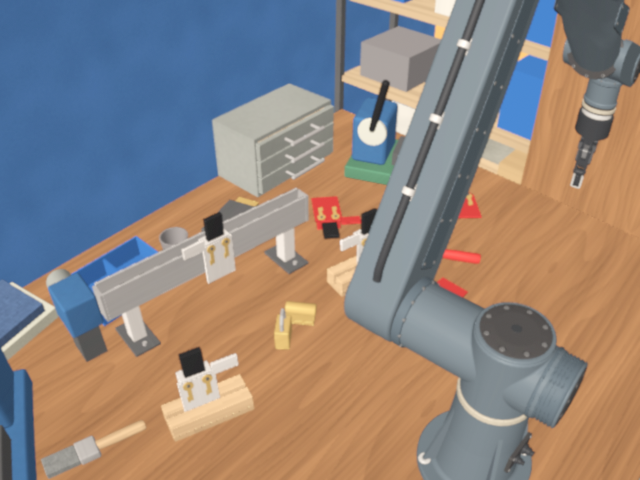

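The top picture shows the hung hanger at about (255,176) with its wing to the left (+y). The right stand's hanger has its tab at (375,247) and its wing to the left, so it is the loose one. The left stand's hanger, with its tab at (167,262), has its wing to the right and is the mirrored one.

```bash
python3 - <<'E'
from h import *
s=pickle.load(open("top.pkl","rb")); P=cloud(s); g=s["color"].max(2)
def box(u0,u1,v0,v1):
    m=np.zeros((480,640),bool); m[v0:v1,u0:u1]=1; return m
def rect(n,m,z=None):
    v,u=np.nonzero(m); p=P[m]
    zz=np.median(p[:,2]) if z is None else z
    w=onplane(s,np.c_[u,v],zz)[:,:2]
    c,sz,_=cv2.minAreaRect(w.astype(np.float32)); 
    d=np.linalg.svd(w-w.mean(0),full_matrices=False)[2][0]; d*=np.sign(d[1])
    print(n,len(u),"z med/max",np.median(p[:,2]).round(4),p[:,2].max().round(4),"c",np.round(c,4),"mean",w.mean(0).round(4),"size",np.round(sz,4),"yaw(y-axis)",np.arctan2(-d[0],d[1]).round(3))
dark=g<60
Z=P[...,2]
rect("loose tab",box(355,395,235,262)&dark&(Z>.155))
rect("mirror tab",box(148,185,250,275)&dark&(Z>.155))
rect("hung tab",box(235,280,160,190)&dark&(Z>.21))
rect("loose wing",box(330,395,230,270)&~dark&(Z>.10)&(Z<.14))
rect("hung wing",box(215,280,160,195)&~dark&(Z>.17)&(Z<.20))
rect("stand1",box(325,400,225,275)&(Z>.03)&(Z<.046))
rect("rail top",box(145,365,140,200)&(Z>.16)&(Z<.182))
# rail: lip/back-wall rows profile
r=box(145,365,140,200)&(Z>.12)&(Z<.182)
rect("rail all",r,.17)
E
```

```text
loose tab 79 z med/max 0.1725 0.1778 c [ 0.4629 -0.2639] mean [ 0.4629 -0.2642] size [0.0373 0.0121] yaw(y-axis) -0.229
mirror tab 74 z med/max 0.1728 0.178 c [0.4437 0.2493] mean [0.4434 0.2483] size [0.0418 0.0107] yaw(y-axis) -0.31
hung tab 106 z med/max 0.2302 0.2351 c [0.6408 0.0194] mean [0.641  0.0195] size [0.0414 0.0145] yaw(y-axis) -0.213
loose wing 236 z med/max 0.1184 0.1347 c [ 0.4693 -0.2432] mean [ 0.4658 -0.2492] size [0.1121 0.0322] yaw(y-axis) -0.178
hung wing 416 z med/max 0.1759 0.1925 c [0.6584 0.0417] mean [0.6582 0.0372] size [0.162  0.0458] yaw(y-axis) -0.095
stand1 850 z med/max 0.0403 0.0459 c [ 0.4568 -0.2455] mean [ 0.4525 -0.2405] size [0.1595 0.06  ] yaw(y-axis) -0.307
rail top 1663 z med/max 0.1713 0.1817 c [0.662  0.0377] mean [0.6651 0.0484] size [0.5317 0.0637] yaw(y-axis) -0.162
rail all 3872 z med/max 0.1519 0.1817 c [0.6596 0.0386] mean [0.6608 0.0409] size [0.5324 0.0723] yaw(y-axis) -0.161
```

Call:
step_arm:
  moves: [1,0.3,0.33,0,0.06,1,0.6,0.65,0,0.12,1,0.93,1,0,0.18,1,0.93,1,0,0.18,1,0.93,1,0,0.18]

```text
t: 0.72
tcp_pos: [0.3263, -0.406, 0.3035]
tool_rot: [0.922, 0.386, 0.0, -0.001]
force: [0.6, -0.9, -0.7]
finger_gap: 1.001
gripper_force: 0.0
```

Call:
step_arm:
  moves: [1,0.2,0.2,0,0.06,1,0.4,0.45,0,0.12,1,0.55,0.7,0,0.18,1,0.55,0.7,0,0.18,1,0.55,0.7,0,0.18]

```text
t: 1.35
tcp_pos: [0.4347, -0.2694, 0.3038]
tool_rot: [0.779, 0.627, -0.0, 0.0]
force: [0.4, 0.2, 0.1]
finger_gap: 0.999
gripper_force: 0.0
```

```bash
python3 - <<'E'
from h import *
st=manip.sense(); w=manip.snapshot("wrist"); pickle.dump((st,w),open("wrist.pkl","wb")); cv2.imwrite("pics/wrist0.png",w["color"])
s=manip.snapshot("top"); pickle.dump(s,open("top1.pkl","wb")); 
x,y=st["tool_rot"][:2]; print(st["t"],st["tcp_pos"],st["q"][5],"closing angle",2*np.arctan2(y,x)-np.pi/2, w["mount"])
s=pickle.load(open("top.pkl","rb"));P=cloud(s);Z=P[...,2]
m=np.zeros((480,640),bool);m[140:200,145:365]=1
p=P[m&(Z>.165)&(Z<.18)]
# coarse axis, then binned profile across the rail
for a in (-.07,-.085,-.1,-.115,-.13,-.145):
    ex=np.array([np.cos(a),np.sin(a)]); h=np.histogram((p[:,:2]@ex),bins=np.arange(.56,.75,.003))
    print(a,h[0].max(), (h[0]**2).sum(), [(round(float(b),3),int(c)) for b,c in zip(h[1],h[0]) if c>30])
E
```

```text
1.35 [ 0.4347173  -0.26944397  0.30376833] -0.5571466018838778 closing angle -0.21590533326396155 [[-7.76744908e-04 -9.64528977e-01 -2.63975850e-01  6.67003550e-02]
 [ 9.99999184e-01 -1.01702143e-03  7.73564563e-04  6.80312534e-04]
 [-1.01459453e-03 -2.63975034e-01  9.64528979e-01 -7.22886535e-02]
 [ 0.00000000e+00  0.00000000e+00  0.00000000e+00  1.00000000e+00]]
-0.07 110 92428 [(0.623, 35), (0.626, 47), (0.629, 71), (0.632, 80), (0.635, 78), (0.638, 36), (0.647, 51), (0.65, 70), (0.653, 99), (0.656, 110), (0.659, 84), (0.662, 54), (0.665, 57), (0.668, 61), (0.671, 58), (0.674, 55), (0.677, 63), (0.68, 58), (0.683, 68), (0.686, 51), (0.689, 33)]
-0.085 100 98506 [(0.626, 48), (0.629, 90), (0.632, 100), (0.635, 72), (0.638, 33), (0.644, 49), (0.647, 67), (0.65, 71), (0.653, 90), (0.656, 77), (0.659, 67), (0.662, 75), (0.665, 69), (0.668, 74), (0.671, 69), (0.674, 76), (0.677, 73), (0.68, 76), (0.683, 46)]
-0.1 115 112390 [(0.626, 49), (0.629, 101), (0.632, 115), (0.635, 66), (0.638, 33), (0.641, 54), (0.644, 88), (0.647, 75), (0.65, 48), (0.656, 57), (0.659, 79), (0.662, 95), (0.665, 97), (0.668, 90), (0.671, 92), (0.674, 98), (0.677, 76), (0.68, 34)]
-0.115 138 140210 [(0.626, 31), (0.629, 126), (0.632, 103), (0.635, 73), (0.638, 74), (0.641, 115), (0.644, 75), (0.656, 34), (0.659, 84), (0.662, 126), (0.665, 136), (0.668, 138), (0.671, 124), (0.674, 62)]
-0.13 251 193892 [(0.626, 58), (0.629, 65), (0.632, 122), (0.635, 156), (0.638, 138), (0.641, 50), (0.659, 82), (0.662, 184), (0.665, 251), (0.668, 132), (0.671, 45)]
-0.145 351 284798 [(0.626, 56), (0.629, 44), (0.632, 218), (0.635, 214), (0.638, 32), (0.659, 86), (0.662, 351), (0.665, 225)]
```

View pics/wrist0.png

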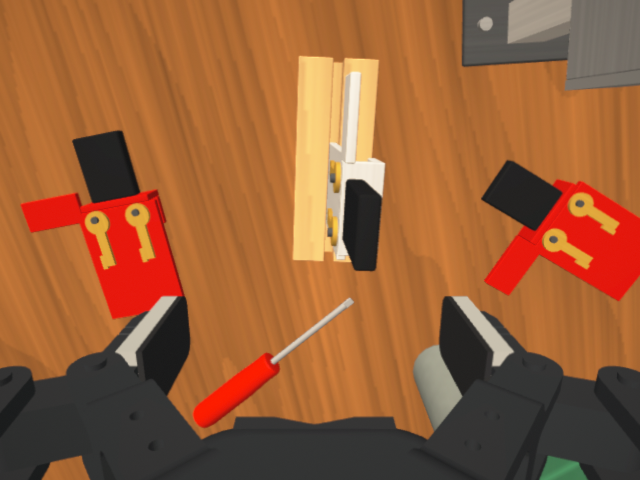

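The wrist picture shows the loose hanger: black tab at (360,225), wing running up (+y), plate in the stand's slot.

```bash
cat >> h.py <<'E'
from scipy.spatial.transform import Rotation as Ro
def wcal(st,w):
    w=dict(w); T=np.eye(4);T[:3,:3]=Ro.from_quat(st["tool_rot"]).as_matrix();T[:3,3]=st["tcp_pos"]
    C=T@w["mount"]; w["R"]=C[:3,:3].T; w["t"]=-w["R"]@C[:3,3]; return w
def boxuv(u0,u1,v0,v1):
    m=np.zeros((480,640),bool); m[v0:v1,u0:u1]=1; return m
def rect(n,w):
    (c,sz,a)=cv2.minAreaRect(w[:,:2].astype(np.float32)*1000); a=np.radians(a)
    if sz[0]>sz[1]: a-=np.pi/2
    print(n,len(w),"z",np.median(w[:,2]).round(4),"c",np.round(c,1),"size",np.round(sz,1),"yaw",round((a+np.pi/2)%np.pi-np.pi/2,3))
E
python3 - <<'E'
from h import *
st,w=pickle.load(open("wrist.pkl","rb")); w=wcal(st,w); P=cloud(w);Z=P[...,2];g=w["color"].max(2)
b=boxuv(290,400,50,285)
tab=b&(g<60)&(Z>.1)
print("tab z",np.percentile(Z[tab],[5,50,90,99]))
rect("tabtop",P[tab&(Z>.169)]); rect("stand",P[b&(Z>.036)&(Z<.044)])
rect("bridge",P[b&(g>100)&(Z>.11)&(Z<.123)])
# lean: tab side face centre x by height
for z in (.12,.13,.14,.15,.16,.17):
    q=P[tab&(abs(Z-z)<.004)]
    if len(q): print(z,q.mean(0).round(4))
s=pickle.load(open("top1.pkl","rb"));P=cloud(s);Z=P[...,2]
p=P[boxuv(145,365,140,200)&(Z>.165)&(Z<.18)]
best=max(np.arange(-.2,-.1,.0025),key=lambda a:(np.histogram(p[:,:2]@[np.cos(a),np.sin(a)],bins=np.arange(.56,.75,.002))[0]**2).sum())
ex=np.array([np.cos(best),np.sin(best)]);ey=np.array([-ex[1],ex[0]]);X=p[:,:2]@ex;Y=p[:,:2]@ey
h=np.histogram(X,bins=np.arange(.6,.69,.002));print(best,[(round(float(b),3),int(c)) for b,c in zip(h[1],h[0])if c>15])
for lo,hi in((.62,.645),(.655,.675)):
    k=(X>lo)&(X<hi);print(np.median(X[k]),np.median(p[k,2]),np.percentile(Y[k],[0,1,50,99,100]))
q=np.array([.6408,.0194]);print("hung",q@ex,q@ey)
E
```

```text
tab z [0.13476018 0.17417486 0.17550322 0.17644877]
tabtop 1816 z 0.1748 c [ 462.2 -244.1] size [21.1 80.5] yaw 0.048
stand 8808 z 0.0422 c [ 456.7 -244.4] size [160.1  60.2] yaw -0.257
bridge 1977 z 0.1193 c [ 468.8 -243.6] size [113.6  32.5] yaw -0.264
0.13 [ 0.4584 -0.2577  0.1304]
0.14 [ 0.4592 -0.2577  0.1399]
0.15 [ 0.4593 -0.2579  0.1501]
0.16 [ 0.46   -0.2578  0.16  ]
0.17 [ 0.4617 -0.2611  0.1716]
-0.14499999999999996 [(0.624, 23), (0.626, 40), (0.63, 39), (0.632, 147), (0.634, 146), (0.636, 137), (0.638, 21), (0.65, 25), (0.66, 100), (0.662, 255), (0.664, 158), (0.666, 154), (0.668, 16)]
0.6343831928432602 0.17029285871143343 [-0.13270581 -0.12998763  0.10171424  0.38034553  0.39130542]
0.6638448514204905 0.1749798174997803 [-0.13278055 -0.12866725  0.13882923  0.39265867  0.39558611]
hung 0.6312722313466463 0.11178716353242976
```

Call:
step_arm:
  moves: [1,0.139,0.03,0,-0.013,1,0.139,0.03,-0.15,-0.013,1,0.139,0.03,-0.3,-0.013,1,0.139,0.03,-0.42,-0.013,1,0.139,0.03,-0.5,-0.013,1,0.139,0.03,-0.5,-0.013]
  grip_force: 30

```text
t: 2.2
tcp_pos: [0.4613, -0.2645, 0.2027]
tool_rot: [0.793, 0.609, -0.0, -0.001]
force: [-0.5, 0.0, 1.4]
finger_gap: 0.999
gripper_force: 0.0
```

Call:
step_arm:
  moves: [0,0,0,0,0,0,0,0,0,0,0,0,0,0,0,0,0,0,0,0,0,0,0,0,0,0,0,0,0,0]
  grip_force: 30

```text
t: 2.95
tcp_pos: [0.4607, -0.2628, 0.2045]
tool_rot: [0.791, 0.611, -0.002, -0.002]
force: [-5.0, 1.2, 7.5]
finger_gap: 0.143
gripper_force: 28.7
```

Call:
step_arm:
  moves: [0,0,0,0,0,0,0,0,0,0,0,0,0,0.08,0,0,0,0,0.16,0,0,0,0,0.24,0,0,0,0,0.4,0,0,0,0,0.55,0,0,0,0,0.7,0,0,0,0,0.7,0,0,0,0,0.7,0]
  grip_force: 60

```text
t: 4.2
tcp_pos: [0.4618, -0.2626, 0.3424]
tool_rot: [0.792, 0.611, -0.0, -0.002]
force: [-0.6, -0.3, -4.0]
finger_gap: 0.135
gripper_force: 59.6
```

```bash
python3 - <<'E'
from h import *
st=manip.sense(); s=manip.snapshot("side"); cv2.imwrite("pics/side1.png",s["color"])
w0=manip.snapshot("wrist"); pickle.dump((st,w0),open("wrist1.pkl","wb")); cv2.imwrite("pics/wrist1.png",w0["color"])
E
```

```text
(no output)
```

View pics/wrist1.png

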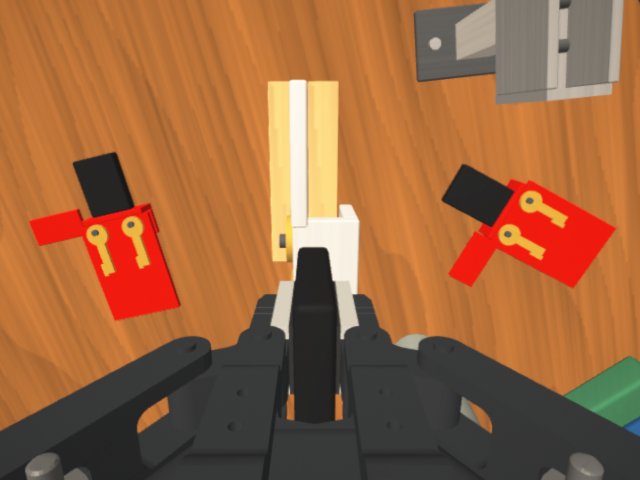

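View pics/side1.png

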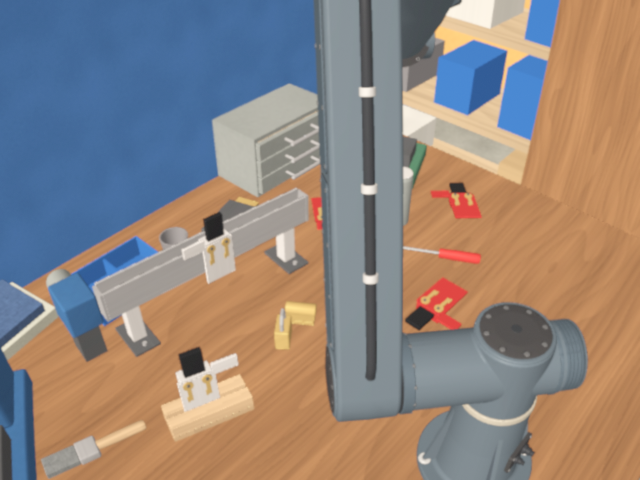

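The side picture shows the mirrored hanger (200,375) and the hung one (217,245) unmoved. The wrist picture shows the tab held centrally at about (315,330), with the wing aligned with the tool. I'll carry it over the rail.

Call:
step_arm:
  moves: [0,0.12,0.1,0,0.01,0,0.27,0.24,0,0.02,0,0.42,0.38,0,0.034,0,0.57,0.52,0,0.034,0,0.7,0.64,0,0.034,0,0.78,0.72,0,0.034,0,0.78,0.72,0,0.034,0,0.78,0.72,0,0.034]

```text
t: 5.3
tcp_pos: [0.6177, -0.1199, 0.3431]
tool_rot: [0.758, 0.652, -0.001, -0.001]
force: [-0.2, -0.2, -3.6]
finger_gap: 0.13
gripper_force: 59.8
```

```bash
cat > look.py <<'E'
from h import *
import sys
st=manip.sense(); w=manip.snapshot("wrist"); s=manip.snapshot("top"); pickle.dump((st,w,s),open(sys.argv[1]+".pkl","wb"))
cv2.imwrite(f"pics/{sys.argv[1]}.png",w["color"])
x,y=st["tool_rot"][:2]; print(st["t"],st["tcp_pos"].round(4),"closing",round(2*np.arctan2(y,x)-np.pi/2,4))
a=-.145;ex=np.array([np.cos(a),np.sin(a)]);ey=np.array([-ex[1],ex[0]])
print("tcp rail-ish",st["tcp_pos"][:2]@ex,st["tcp_pos"][:2]@ey)
P=cloud(wcal(st,w));g=w["color"].min(2)
X=P[...,:2]@ex;Y=P[...,:2]@ey;Z=P[...,2]
for n,c in(("wrist",(X,Y,Z)),):
    for y0 in np.arange(-.12,.09,.02):
        k=(abs(Y-y0)<.01)&(Z>.163)&(Z<.182)&(X>.6)&(X<.7)
        h=np.histogram(X[k],bins=np.arange(.61,.69,.002)); print(round(y0,2),[(round(float(b),3),int(n)) for b,n in zip(h[1],h[0]) if n>12])
for lo,hi in((.19,.20),(.20,.21),(.22,.235),(.235,.25),(.25,.262),(.262,.275)):
    k=(g>110)&(Z>lo)&(Z<hi)&(abs(X-.63)<.05)
    if k.sum()>20: print(lo,k.sum(),X[k].min().round(4),np.median(X[k]).round(4),X[k].max().round(4),"Y",Y[k].min().round(3),Y[k].max().round(3),np.median(Z[k]).round(4))
E
python3 look.py over
```

```text
5.3 [ 0.6177 -0.1199  0.3431] closing -0.1504
tcp rail-ish 0.6285606589335323 -0.029379613625741742
-0.12 []
-0.1 []
-0.08 [(0.664, 24), (0.666, 32)]
-0.06 [(0.66, 117), (0.662, 100), (0.664, 105), (0.666, 65)]
-0.04 [(0.66, 122), (0.662, 116), (0.664, 108), (0.666, 72)]
-0.02 [(0.624, 13), (0.63, 16), (0.632, 51), (0.634, 50), (0.636, 51), (0.66, 128), (0.662, 120), (0.664, 119), (0.666, 77)]
0.0 [(0.632, 129), (0.634, 103), (0.636, 102), (0.66, 134), (0.662, 125), (0.664, 124), (0.666, 92)]
0.02 [(0.632, 144), (0.634, 108), (0.636, 108), (0.66, 141), (0.662, 138), (0.664, 129), (0.666, 103)]
0.04 [(0.632, 148), (0.634, 114), (0.636, 129), (0.66, 139), (0.662, 147), (0.664, 142), (0.666, 102)]
0.06 [(0.632, 155), (0.634, 127), (0.636, 146), (0.66, 182), (0.662, 152), (0.664, 156), (0.666, 86)]
0.08 [(0.622, 22), (0.624, 38), (0.626, 94), (0.628, 103), (0.63, 93), (0.632, 174), (0.634, 149), (0.636, 162), (0.638, 46), (0.64, 41), (0.642, 47), (0.644, 49), (0.646, 71), (0.648, 66), (0.65, 29), (0.66, 180), (0.662, 164), (0.664, 159), (0.666, 111)]
0.22 50 0.6407 0.6428 0.6464 Y -0.005 -0.001 0.2318
0.235 132 0.6197 0.6428 0.6464 Y -0.021 -0.001 0.2435
0.25 3110 0.6202 0.6379 0.6469 Y -0.032 0.016 0.2582
0.262 2564 0.621 0.6243 0.635 Y -0.013 0.049 0.2704
```

View pics/over.png

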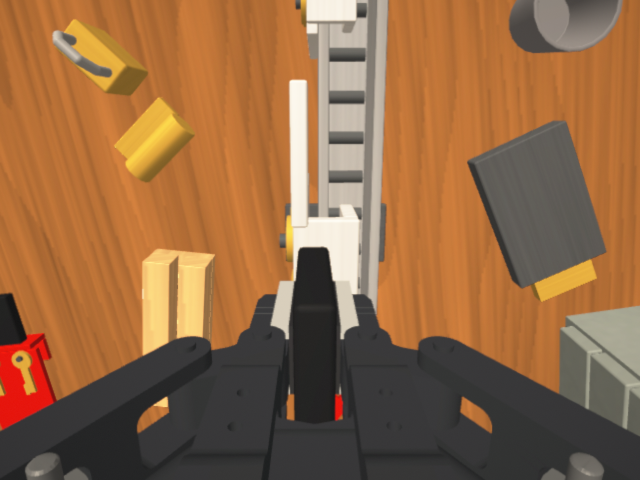

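The wrist picture shows the lip at column ~325 between the plate (~300) and tongue (~347), with the hung hanger well clear at the top. I'll shift 1.5 mm further in and lower.

Call:
step_arm:
  moves: [0,0.008,0,0,0,0,0.008,0,-0.06,0,0,0.008,0,-0.12,0,0,0.008,0,-0.18,0,0,0.008,0,-0.23,0,0,0.008,0,-0.28,0,0,0.008,0,-0.32,0,0,0.008,0,-0.36,0,0,0.008,0,-0.38,0,0,0.008,0,-0.38,0,0,0.008,0,-0.38,0]

```text
t: 6.78
tcp_pos: [0.6203, -0.1195, 0.2683]
tool_rot: [0.758, 0.652, 0.0, 0.0]
force: [0.8, 0.1, -3.3]
finger_gap: 0.131
gripper_force: 59.8
```

Call:
step_arm:
  moves: [0,0,0,-0.01,0,0,0,0,-0.02,0,0,0,0,-0.03,0,0,0,0,-0.03,0,0,0,0,-0.03,0]

```text
t: 7.4
tcp_pos: [0.6201, -0.1194, 0.263]
tool_rot: [0.758, 0.652, 0.0, 0.0]
force: [-1.9, 0.8, 4.5]
finger_gap: 0.129
gripper_force: 60.8
```

```bash
python3 look.py low | grep -v '\['
```

```text
tcp rail-ish 0.6308885303656331 -0.02852371636889216
0.19 1770 0.6196 0.6268 0.646 Y -0.022 0.05 0.1906
0.2 384 0.6185 0.6314 0.6451 Y -0.022 -0.011 0.2053
0.22 762 0.6186 0.6378 0.6441 Y -0.048 -0.016 0.2269
```

Force has turned from -3.5 to +4.5 N, so the bridge rests on the lip. I'll let go and rise.

Call:
step_arm:
  moves: [0.25,0,0,0,0,0.4,0,0,0,0,0.5,0,0,0,0,0.5,0,0,0,0,0.5,0,0,0.02,0]
  grip_force: 20

```text
t: 8.12
tcp_pos: [0.62, -0.1194, 0.2656]
tool_rot: [0.758, 0.652, -0.0, -0.0]
force: [-0.6, -0.1, -0.8]
finger_gap: 0.501
gripper_force: 0.0
```

Call:
step_arm:
  moves: [0.5,0,0,0.08,0,0.5,0,0,0.2,0,0.5,0,0,0.4,0,0.5,-0.2,-0.2,0.6,0,0.5,-0.4,-0.4,0.6,0,0.5,-0.4,-0.4,0.6,0]

```text
t: 8.88
tcp_pos: [0.5381, -0.202, 0.3883]
tool_rot: [0.76, 0.65, -0.0, 0.002]
force: [0.6, 0.9, 0.1]
finger_gap: 0.501
gripper_force: 0.0
```

```bash
python3 - <<'E'
from h import *
st=manip.sense(); w=manip.snapshot("wrist"); s=manip.snapshot("side"); t=manip.snapshot("top")
P=cloud(wcal(st,w));a=-.145;ex=np.array([np.cos(a),np.sin(a)]);ey=np.array([-ex[1],ex[0]])
P=cloud(t); g=t["color"]
X=P[...,:2]@ex;Y=P[...,:2]@ey;Z=P[...,2]
k=(g.max(2)<60)&(Z>.21)&(Z<.245)&(abs(X-.63)<.03)
for lo,hi in((-.08,.02),(.07,.15)):
    q=k&(Y>lo)&(Y<hi)
    if q.sum(): rect("tab",P[q]); print(X[q].mean(),Y[q].mean())
cv2.imwrite("pics/end.png",np.hstack([cv2.resize(w["color"],(400,300)),cv2.resize(s["color"],(400,300))]))
E
```

```text
tab 39 z 0.23 c [ 620.3 -112.7] size [16.8  9.8] yaw -0.122
0.6293457495335859 -0.02061542823157203
tab 106 z 0.2301 c [642.6  20.4] size [39.7 11.7] yaw -0.169
0.6317610256706784 0.11244004781625479
```

View pics/end.png

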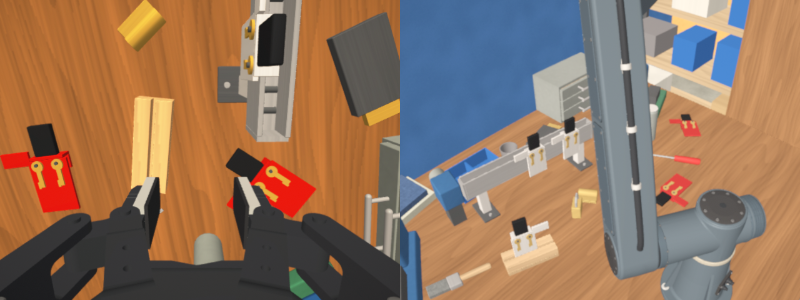

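The picture shows both hangers hanging side by side on the rail (side view at (537,155) and (570,140)). The tab tops are level at z 0.230, the mirrored hanger is still in its stand, and the arm is clear.

```bash
python3 -c "
from station import manip
print(manip.sign_off())"
```

```text
the job is handed in; nothing more can be done
None
```

The loose hanger from the right-hand stand now hangs seated and released on the rail beside the hung one, the other two hangers stayed put, and the job is handed in at about 9 s; no verdict came back.

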